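Hold a spring clip open around the job card's edge

ROBOT

A 6-joint arm with a two-finger parallel gripper is mounted at the origin on the work surface. World frame = base frame: x ahead of the robot, y to its left, z up, the work surface at z = 0. Lengths are in m, angles in rad, forces in N, time in s.
With the tool pointing down it reaches from about 0.15 to 0.775 m from the base axis. Payload 6.1 kg.
Tool frame: the origin (TCP) lies at the very end of the fingers, on their centre line; the grasp point (between the pads) lies 19 mm behind it (pinch_z is the distance from the TCP to the grasp point, in m); z points along the fingers, y is the line along which they close (so a half turn about z gives the same grasp; the last joint's range is limited). The gripper opens to 85 mm and grips with 20 to 120 N. Pads are 22 mm wide; open, the fingers measure 114 mm over their backs; the gripper's body (76 mm by 85 mm) begins 54 mm behind the grasp point. The pads swing forward as they close: fully open they stand 13 mm farther back than shut.
Start: joints at [-1.175, 0.126, -0.04, 1.405, 0, 1.571], TCP at [0.202, -0.484, 0.231] pointing down, gripper open.
Joint ranges: [-2.72, 2.72], [-0.95, 1.95], [-1.27, 1.35], [-1.78, 2.02], [-1.46, 1.47], [-3.14, 3.14]. Speed limits (rad/s): [2.39, 2.39, 3.01, 3.14, 3.14, 3.14].

INTERFACE

Orientations are given as a rotation vector (axis times angle).
In Python, from station import * gives the robot as it stands.
- The arm moves only by the tool move_arm, never from a script. Its argument "moves" is a list of rows, each an object with "angular": the turn, a rotation vector about the tool's x, y, z in units of 2 pi rad (1.0 is 2 pi rad), a list of three; "travel": the shift along the tool's x, y, z in units of 0.25 m (1.0 is 0.25 m), a list of three; "gripper": the opening, from 0 (shut) to 1 (fully open). In form: [{"angular": [wx, wy, wz], "travel": [dx, dy, dz], "gripper": gripper}, ...]. A call has 1 to 10 rows; each row is the pose to reach, as a shift and turn from the pose commanded when the call began, along the tool's axes at that moment, turning the shorter way round; what a row does not reach only later rows make up. A row lasts 1/10 s, in which the tool goes at most 50 mm and 8.59 degrees, less where a joint would pass 70% of its speed; a pose out of reach is approached as far as the arm can. A call with a number of a shift or a turn outside -1 to 1 is refused whole. A call with a gripper value outside its range is refused whole. The fingers move at their own pace and stop on an object; "squeeze" is the grip in N (left out, the last holds). Time passes only in rows, so rows that repeat a pose let the fingers close. It gives the time, the measured TCP pose, the force, the opening and the grip force at its end, in the units of the state.
- sense(): the state, without advancing time (a new reading comes with each control period).
- grab_frame(name): name is "scene" or "top" or "wrist"; returns a dict with "image" (480x640x3 uint8, blue, green, red), "vertical_fov" (degrees; the focal length in pixels is half the picture's height over the tangent of half this angle, whatever the lens; pixels are square), "cx", "cy" (the principal point, pixels), "dist" ([k1, k2, p1, p2, k3] as OpenCV has them; the pictures are not rectified), "origin" and "orientation" of the camera in the world. Camera axes: x right, y down, z forward; pixel columns grow to the right and rows downward; lengths in m; the calibration is good to about 2 mm. A picture is of the moment at which its call begins. There is no depth.
- close_job(): hands the job in; it is judged then, once.
Trained networks look in the newest picture that a camera, given by its name, has taken for a name from the list of things; names that differ only in an ending like _2 or _b are one class to them, and where a whole thing is asked for, a point or a joint stands for the part that bears it (a point fixed in the world has none). Each returns a list of dicts, best first, with "p" (0 to 1); they miss things now and then, are a little off and sometimes report something else, mostly with a low value. They report only what shows in the picture. A call takes as long as a camera call. They do not tell look-alikes from the thing itself.
- recognise(camera, target): "at" ([column, row] in pixels, amid what is visible of it).
The state is a dict: "time_s": time; "joint_pos": joint angles; "joint_velocities": joint speeds; "joint_torque": joint torques, N m; "tool_pos": TCP position; "ee_rot": TCP orientation; "wrist_force": force on the tool from outside, world axes, zero at the start; "moment": the same for the moment, N m; "gripper_width": finger opening in m; "gripper_force": force on a finger pad.
Only numpy, scipy, OpenCV 4.12 (cv2) and the standard library are available. Lean on these libraries where they do the work, as an engineer would, in place of code of your own. Each camera call takes 0.05 s, during which the arm holds its last target. There are 200 camera calls.

TASK

Take the spring clip out of the parts tray by squeezing its two handles together, and bring it jaws-down over the middle of the top edge of the job card standing in its stand, keeping it squeezed wide open, so that the card's edge stands well inside the gaping jaws, with a jaw on either side and neither clip nor gripper touching the card. Finish while still holding it there, steady, upright and in line with the card, so that a colleague can slip a paper in before it shuts; do not shift the stand, and leave the other small parts, the tape roll and the tin where they are.

Things in the scene. Friction and masses are not known exactly. Their poses are not given: they have to be found in the camera images.
- clip_grip (a point): Steel spring clip with black handle bars and jaw tips, 92 mm tall, 50 to 100 g, standing on shut jaws in the tray. Point midway between the handle bars. x: along hinge pin and jaws, y: the way it opens and shuts, z: up. Bars: round, 10 mm thick, 36 mm long (x), centres 25 mm either side (y): 60 mm over their outer sides when shut, 25 mm when fully squeezed; then 6 mm higher than this point.
- clip_mouth (a point): Midway between the clip's jaw tips at its lower end, 87 mm below clip_grip, same axes; both points stay fixed to the hinge pin, 45 mm above this one. Jaws 44 mm wide (x), tips 10 mm thick. Fully open, the tips are 4 mm above this point and their inner faces 36 mm apart, narrowing upward to the hinge barrel (12 mm thick), whose underside is 39 mm above this point.
- lever_a (a joint): Turn of the clip's lever on its +y side, rad: 0 shut, 0.38 fully open (stop). Squeezing the handle bars together along y opens the jaws against the spring: about 5 N on each bar to begin, 9 N at the stop. A grip of 20 to 40 N opens it fully and holds it.
- lever_b (a joint): The same for the lever on the -y side; the two are geared together and turn equally. At 0.25 rad the jaw tips are 25 mm apart.
- card_edge (a point): Middle of the top edge of the job card: stiff plain white card, 100 mm wide (along this point's x), 3 mm thick (along its y), upright, top edge 130 mm above the bench, held in a loose grey stand (110 x 80 mm, 22 mm high, clamping strips up to 38 mm, 0.7 kg).
- stand: The stand with its card; origin at the centre of its underside; x along the card, y across it.
- tray_center (a point): Centre of the inner floor of the white plastic parts tray, 4 mm above the bench. Fixed; 98 mm (x) by 284 mm (y), walls and two dividers 4 mm thick, 32 mm high: three compartments in a row along y, 93 mm apart, each about 90 mm square. Which part is in which compartment varies.
- collar: Bystander: steel ring, 36 mm outside, 14 mm high, in a compartment of the tray; origin at its underside.
- stopper: Bystander: black rubber stopper, 30 mm across, 28 mm high, in a compartment of the tray; origin at its underside.
- tape: Bystander: brown tape roll, 90 mm across, 25 mm high, lying on the bench; origin at its underside.
- tin: Bystander: round metal tin, 60 mm across, 30 mm high, on the bench; origin at its underside.
Things that resemble listed ones, but are neither listed nor needed, are in the scene too. Of the things that look like the stand, the smallest one is meant.

How it is judged:
On the way:
1. the clip is squeezed and lifted out of the tray, its jaw tips 60 mm or more above the bench (height (world z) of clip_mouth above 0.06 m and contact force between clip and the fingers above 2 N), for 0.2 s.
At the end, for the whole second after the job is handed in: Clip held still (<30 mm/s) and open: levers > 0.25 rad; upright and in line with the card within 0.3 rad; card edge >= 8 mm inside the jaws, within 14 mm of their middle plane, clip within 25 mm of the edge's middle; card and stand untouched, stand moved < 15 mm, upright (0.1 rad) (value of joint each of lever_a, lever_b above 0.25 rad and z of card_edge in the frame of clip_mouth above 0.012 m and x of clip_mouth in the frame of card_edge between -0.025 and 0.025 m and y of card_edge in the frame of clip_mouth between -0.014 and 0.014 m and angle between the x axis of clip_mouth and the x axis of card_edge, either way round below 0.3 rad and angle between clip_mouth's own z axis and vertical below 0.3 rad and height (world z) of clip_mouth above 0.085 m and contact force between clip and the fingers above 2 N and contact force between each of clip, the arm and stand below 0.2 N and linear speed of clip below 0.03 m/s and distance of stand from where it was at the start of the episode below 0.015 m and angle between stand's own z axis and vertical below 0.1 rad); the arm keeps its last pose, push and grip.
It fails at once if a bystander (collar, stopper, tape roll, tin) is moved more than 30 mm (distance of any of collar, stopper, tape, tin from where it was at the start of the episode above 0.03 m).
It also fails if it takes over 35 s, if anything falls off the work surface, if the arm or the gripper's body presses on something with over 40 N, if the wrist force passes 120 N, or if a joint passes its speed limit or range.

## Working session

There is one attempt and no reset: what is moved stays moved. The work goes in short steps, Python scripts to look and compute and a tool call to move; the robot and the scene stay as the last step left them, time stands still between calls to the robot, and variables do not carry over. Pictures are saved under pics/ and viewed, at most 13 in all, crops included, and the job is handed in when it is done.

Besides the shell and the picture viewer there is one more tool, called after "Emit:" as name([rows], argument=value, ...), one row to a line, values as JSON. move_arm: Moves the arm, as the interface text tells. Shifts and turns lie within -1 to 1; 1 stands for 0.25 m of shift or 2 pi rad of turn. Its arguments: {"type":"object","properties":{"moves":{"type":"array","items":{"type":"object","properties":{"angular":{"type":"array","items":{"type":"number","minimum":-1,"maximum":1}},"travel":{"type":"array","items":{"type":"number","minimum":-1,"maximum":1}},"gripper":{"type":"number"}}}},"squeeze":{"type":"number"}},"required":["moves"]}

```bash
mkdir -p pics; cat > h.py <<'E'
from station import *
import numpy as np, cv2
from scipy.spatial.transform import Rotation as R
def cam(f):
    fl=240/np.tan(np.radians(f["vertical_fov"])/2)
    K=np.array([[fl,0,f["cx"]],[0,fl,f["cy"]],[0,0,1.]])
    o=np.array(f["orientation"],float)
    M=R.from_rotvec(o).as_matrix() if o.shape==(3,) else o
    return K,np.array(f["dist"],float),M,np.array(f["origin"],float)
def ray(f,uv):
    K,d,M,o=cam(f)
    p=cv2.undistortPoints(np.array([[uv]],float),K,d)[0,0]
    return o,M@np.array([p[0],p[1],1.])
def onz(f,uv,z):
    o,v=ray(f,uv); return o+v*(z-o[2])/v[2]
def proj(f,P):
    K,d,M,o=cam(f)
    return cv2.projectPoints((np.atleast_2d(P)-o)@M,np.zeros(3),np.zeros(3),K,d)[0][:,0]
def tri(rs):
    A=0;b=0
    for o,v in rs:
        v=v/np.linalg.norm(v);Q=np.eye(3)-np.outer(v,v);A=A+Q;b=b+Q@o
    return np.linalg.solve(A,b)
E
python3 - <<'E'
from h import *
np.set_printoptions(precision=4,suppress=True)
for c in ["scene","top"]:
    f=grab_frame(c); cv2.imwrite(f"pics/{c}0.png",f["image"])
    print(c,f["origin"],f["orientation"],f["vertical_fov"])
    for t,z in [("clip_grip",.09),("stand",.02),("collar",.01),("stopper",.03),("tape",.025),("tin",.03)]:
        print(t,[(np.round(r["at"]),round(r["p"],2),onz(f,r["at"],z)[:2]) for r in recognise(c,t)[:4]])
s=sense();print(s)
E
```

```text
scene [ 0.8479 -0.5396  0.5221] [-2.0566 -0.5603  0.2989] 56.99238021154248
clip_grip [(array([174., 413.]), 0.94, array([ 0.549 , -0.3344])), (array([235., 393.]), 0.52, array([ 0.5912, -0.2748]))]
stand [(array([340., 238.]), 0.95, array([0.4821, 0.227 ])), (array([286., 188.]), 0.88, array([0.2332, 0.3893])), (array([393., 378.]), 0.71, array([ 0.7311, -0.092 ])), (array([403., 202.]), 0.69, array([0.5393, 0.472 ]))]
collar [(array([234., 391.]), 0.98, array([ 0.5403, -0.2241]))]
stopper [(array([286., 363.]), 0.89, array([ 0.5858, -0.1554]))]
tape [(array([396., 357.]), 0.81, array([ 0.722 , -0.0556]))]
tin [(array([422., 306.]), 0.66, array([0.7173, 0.078 ])), (array([173., 413.]), 0.49, array([ 0.5063, -0.307 ]))]
top [0.3673 0.0332 1.0416] [-2.1189  2.1154 -0.1707] 57.192612357371765
clip_grip [(array([479., 251.]), 0.58, array([ 0.5158, -0.3104]))]
stand [(array([206., 349.]), 0.95, array([0.301 , 0.2986])), (array([249., 268.]), 0.83, array([0.4879, 0.2042])), (array([168., 239.]), 0.82, array([0.5561, 0.4016])), (array([363., 164.]), 0.32, array([ 0.7437, -0.0659]))]
collar [(array([432., 244.]), 0.42, array([ 0.5454, -0.2272]))]
stopper []
tape [(array([369., 161.]), 0.76, array([ 0.748 , -0.0811]))]
tin [(array([292., 178.]), 0.97, array([0.7045, 0.105 ])), (array([482., 249.]), 0.45, array([ 0.5298, -0.3383]))]
{'time_s': 0.7, 'joint_pos': array([-1.175 ,  0.1258, -0.0396,  1.4054, -0.    ,  1.5708]), 'joint_velocities': array([ 0.0003, -0.0002, -0.0011,  0.0011,  0.0013,  0.0012]), 'joint_torque': array([  0.0007, -43.5552,  35.3027,   0.0005,  -0.0002,   0.    ]), 'tool_pos': array([ 0.2024, -0.4844,  0.2313]), 'ee_rot': array([ 3.0802,  0.6177, -0.    ]), 'wrist_force': array([ 0.8389, -0.5287, -0.191 ]), 'moment': array([-0.0139,  0.0025,  0.0172]), 'gripper_force': 0.0, 'gripper_width': 0.0855647216908846}
```

View pics/scene0.png

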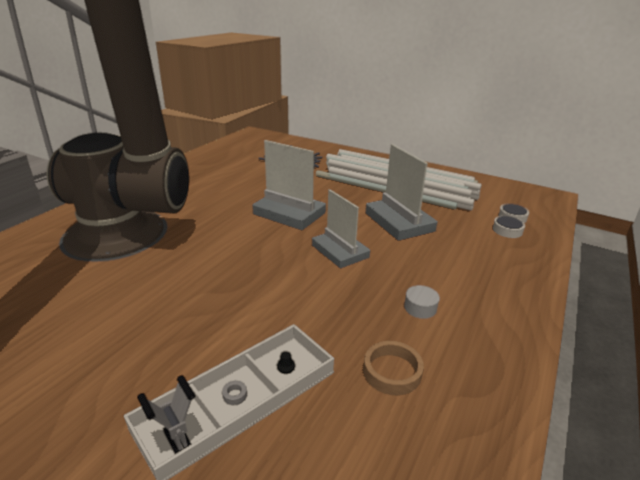

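View pics/top0.png

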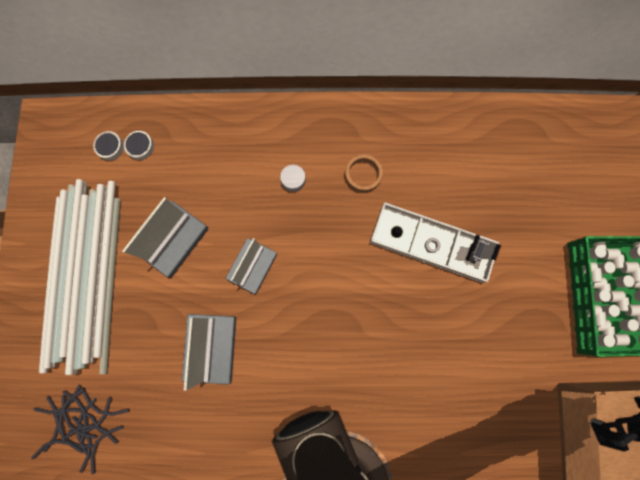

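Both pictures show three stands: top (208,350), (167,237) and (251,266), which are (289,185), (400,192) and (340,230) in the scene. The one at top (251,266) / scene (340,230) is clearly the smallest, so it fits. The clip is at the right end of the tray, around top (483,250), with bars near scene (147,406) and (186,388). I'll confirm both in one enlarged composite.

```bash
python3 - <<'E'
import cv2,numpy as np
t=cv2.imread("pics/top0.png");s=cv2.imread("pics/scene0.png")
def c(i,x,y,w,h): return cv2.resize(i[y:y+h,x:x+w],(400,300),interpolation=cv2.INTER_CUBIC)
cv2.imwrite("pics/comp.png",np.vstack([np.hstack([c(t,215,230,80,60),c(t,440,220,80,60)]),np.hstack([c(s,290,185,112,84),c(s,120,365,112,84)])]))
E
```

```text
(no output)
```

View pics/comp.png

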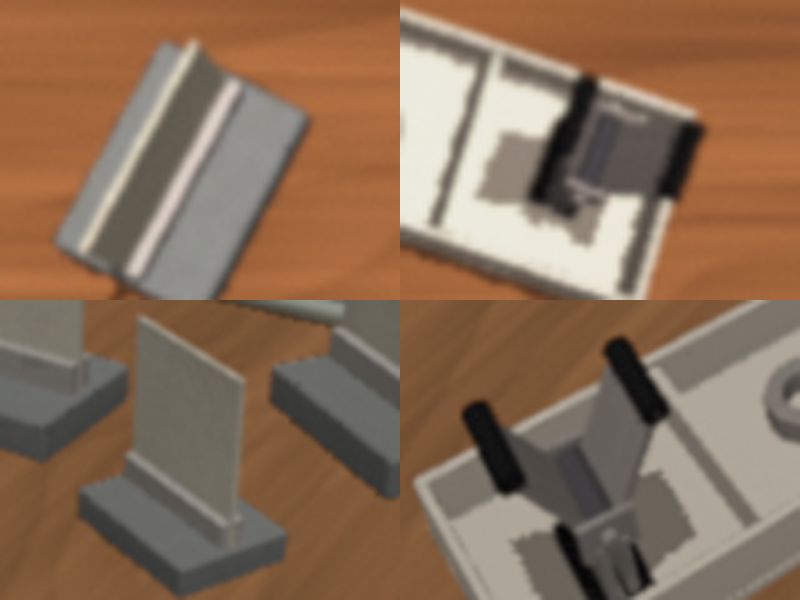

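```bash
cat > m1.py <<'E'
from h import *
np.set_printoptions(precision=4,suppress=True)
t=grab_frame("top");s=grab_frame("scene")
T=lambda x,y,u,v:(x+u/5,y+v/5); S=lambda x,y,u,v:(x+u/3.571,y+v/3.571)
for n,a,b,z in [("cardA",T(215,230,195,42),S(290,185,244,80),.13),("cardB",T(215,230,85,250),S(290,185,140,17),.13),
  ("barL",T(440,220,165,140),S(120,365,236,81),.091),("barR",T(440,220,283,158),S(120,365,94,147),.091)]:
    print(n,a,b,onz(t,a,z),onz(s,b,z),tri([ray(t,a),ray(s,b)]))
# bar axis direction
for u,v in [((188,78-0),(145,200)),((293,122),(272,195))]:
    p,q=onz(t,T(440,220,*u),.091),onz(t,T(440,220,*v),.091);print("x dir",np.degrees(np.arctan2(*(p-q)[[1,0]])),np.linalg.norm(p-q))
E
python3 m1.py
```

```text
cardA (254.0, 238.4) (358.32819938392606, 207.40268832259872) [0.5374 0.1776 0.13  ] [0.539  0.1821 0.13  ] [0.5388 0.1783 0.1312]
cardB (232.0, 280.0) (329.20470456454774, 189.7605712685522) [0.4492 0.2213 0.13  ] [0.4506 0.2254 0.13  ] [0.4505 0.222  0.131 ]
barL (473.0, 248.0) (186.0879305516662, 387.6827219266312) [ 0.5232 -0.2972  0.091 ] [ 0.5359 -0.3002  0.091 ] [ 0.527  -0.2976  0.0825]
barR (496.6, 251.6) (146.32315877905347, 406.16493979277516) [ 0.5151 -0.3491  0.091 ] [ 0.5153 -0.3455  0.091 ] [ 0.5157 -0.3472  0.0929]
x dir -22.448060677640363 0.058625948991042086
x dir -19.76671125817662 0.03439927754736185
```

The composite confirms the small stand, with card ends at top (254,238) and (232,280). That gives a 98 mm long edge at z≈0.131, as it should be. The clip bars are about 52 mm apart, which also fits. Now moving over the clip and turning.

Emit:
move_arm([
  {"travel":[0.14,0,0],"angular":[0,0,-0.023],"gripper":1},
  {"travel":[0.28,-0.02,0],"angular":[0,0,-0.046],"gripper":1},
  {"travel":[0.42,-0.03,0],"angular":[0,0,-0.069],"gripper":1},
  {"travel":[0.56,-0.04,0],"angular":[0,0,-0.092],"gripper":1},
  {"travel":[0.7,-0.05,0],"angular":[0,0,-0.115],"gripper":1},
  {"travel":[0.82,-0.06,0],"angular":[0,0,-0.138],"gripper":1},
  {"travel":[0.92,-0.07,0],"angular":[0,0,-0.161],"gripper":1},
  {"travel":[1,-0.08,0],"angular":[0,0,-0.184],"gripper":1},
  {"travel":[1,-0.08,0],"angular":[0,0,-0.207],"gripper":1},
  {"travel":[1,-0.08,0],"angular":[0,0,-0.23],"gripper":1},
])

```text
time_s: 1.8
tool_pos: [0.4261, -0.369, 0.2311]
ee_rot: [-1.893, -2.507, 0.0]
wrist_force: [-0.3, -0.2, -0.4]
gripper_width: 0.0852
gripper_force: 0.0
```

```bash
cat >> h.py <<'E'
def go(p,yaw):
    "tool-frame travel / angular units to reach TCP p, pointing down, tool x at yaw deg"
    s=sense();M=R.from_rotvec(s["ee_rot"])
    y=np.radians(yaw);G=R.from_matrix([[np.cos(y),np.sin(y),0],[np.sin(y),-np.cos(y),0],[0,0,-1]])
    x=M.as_matrix()[:,0]
    print("t",round(s["time_s"],2),"tcp",s["tool_pos"].round(4),"yaw",np.degrees(np.arctan2(x[1],x[0])).round(2),"j",s["joint_pos"].round(2),"w",round(s["gripper_width"],4),"f",s["gripper_force"],s["wrist_force"].round(1))
    print("travel",(M.inv().apply(np.array(p)-s["tool_pos"])/.25).round(3),"angular",((M.inv()*G).as_rotvec()/2/np.pi).round(4))
E
python3 -c "
from h import *
go([.520,-.322,.22],162)"
```

```text
t 1.8 tcp [ 0.4261 -0.369   0.2311] yaw 105.91 j [-0.71  0.2   0.05  1.42 -0.    0.58] w 0.0852 f 0.0 [-0.3 -0.2 -0.4]
travel [0.078 0.413 0.044] angular [-0.     -0.     -0.1558]
```

Emit:
move_arm([
  {"travel":[0.02,0.1,0.01],"angular":[0,0,-0.023],"gripper":1},
  {"travel":[0.04,0.2,0.02],"angular":[0,0,-0.046],"gripper":1},
  {"travel":[0.06,0.3,0.03],"angular":[0,0,-0.069],"gripper":1},
  {"travel":[0.07,0.37,0.04],"angular":[0,0,-0.092],"gripper":1},
  {"travel":[0.078,0.413,0.04],"angular":[0,0,-0.115],"gripper":1},
  {"travel":[0.078,0.413,0.04],"angular":[0,0,-0.138],"gripper":1},
  {"travel":[0.078,0.413,0.04],"angular":[0,0,-0.156],"gripper":1},
  {"travel":[0.078,0.413,0.04],"angular":[0,0,-0.156],"gripper":1},
  {"travel":[0.078,0.413,0.04],"angular":[0,0,-0.156],"gripper":1},
])

```text
time_s: 2.7
tool_pos: [0.5196, -0.3232, 0.2212]
ee_rot: [-0.506, -3.101, -0.0]
wrist_force: [0.4, 0.5, 0.0]
gripper_width: 0.0858
gripper_force: 0.0
```

```bash
python3 - <<'E'
from h import *
np.set_printoptions(precision=4,suppress=True)
go([.520,-.322,.22],162)
f=grab_frame("wrist");cv2.imwrite("pics/w1.png",f["image"])
print(f["origin"],f["orientation"],recognise("wrist","clip_grip")[:2])
c,s=np.cos(np.radians(-18)),np.sin(np.radians(-18))
X=np.array([c,s,0]);Y=np.array([-s,c,0]);C=np.array([.52,-.3225,.091])
print(proj(f,[C+a*.018*X+b*.025*Y for a,b in [(1,1),(-1,1),(1,-1),(-1,-1)]]))
E
```

```text
t 2.7 tcp [ 0.5196 -0.3232  0.2212] yaw 161.48 j [-0.56  0.29  0.15  1.42  0.   -0.23] w 0.0858 f 0.0 [0.4 0.5 0. ]
travel [0.    0.005 0.005] angular [ 0.     -0.     -0.0014]
[ 0.4495 -0.3016  0.3637] [2.3511 1.6896 0.2493] [{'at': [321.6, 221.0], 'p': 0.57}]
[[355.3744 249.5742]
 [356.2371 202.1599]
 [288.4669 250.2481]
 [286.8394 202.8727]]
```

View pics/w1.png

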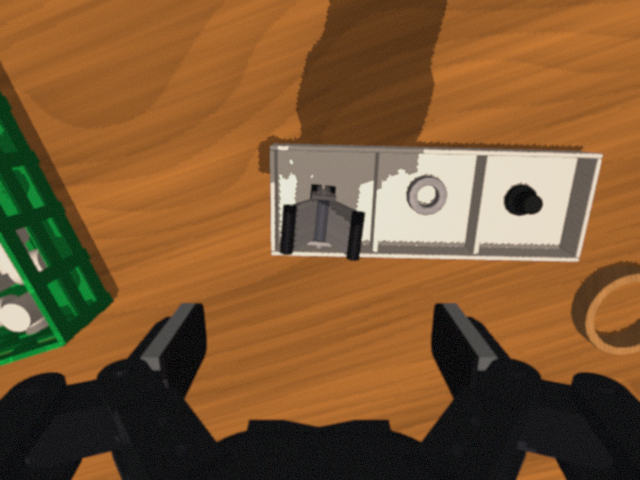

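The wrist view shows the left bar from (291,207) to (287,252) and the right bar from (357,211) to (354,257). I'll refine the pose from these.

```bash
python3 - <<'E'
from h import *
np.set_printoptions(precision=4,suppress=True)
f=grab_frame("wrist")
g=cv2.cvtColor(f["image"],cv2.COLOR_BGR2GRAY)
m=(g[195:265,275:370]<35).astype(np.uint8)
n,l,st,ce=cv2.connectedComponentsWithStats(m)
cs=[]
for i in range(1,n):
    if st[i,4]<150: continue
    pts=np.argwhere(l==i)[:,::-1]+[275,195]
    c=cv2.minAreaRect(pts.astype(np.float32)); b=cv2.boxPoints(c)
    print(st[i],c)
    vx,vy,x0,y0=cv2.fitLine(pts.astype(np.float32),cv2.DIST_HUBER,0,.01,.01).ravel()
    P=onz(f,c[0],.092);d=onz(f,(x0+20*vx,y0+20*vy),.092)-onz(f,(x0-20*vx,y0-20*vy),.092)
    print(P,np.degrees(np.arctan2(d[1],d[0])))
    if 30<max(c[1])<60: cs.append(P)
if len(cs)==2:
    a,b=cs;d=b-a;C=(a+b)/2;print(C,np.linalg.norm(d),"y dir",np.degrees(np.arctan2(d[1],d[0])))
E
```

```text
[  6  11  15  47 496] ((288.1434326171875, 228.922119140625), (11.679112434387207, 46.89752197265625), 5.19442892074585)
[ 0.5135 -0.3464  0.092 ] 155.366451445453
[ 73  16  16  49 488] ((354.98779296875, 235.1097412109375), (11.264016151428223, 47.706424713134766), 6.340191841125488)
[ 0.5336 -0.3013  0.092 ] 156.67678698028956
[ 0.5236 -0.3238  0.092 ] 0.04932867029697383 y dir 65.93947109910336
```

```bash
python3 -c "
from h import *
go([.5236,-.3238,.066],156)"
```

```text
t 2.85 tcp [ 0.5196 -0.3233  0.2213] yaw 161.54 j [-0.56  0.29  0.15  1.42  0.   -0.23] w 0.0851 f 0.0 [-0.7  1.2  0.1]
travel [-0.016  0.003  0.621] angular [0.     0.     0.0154]
```

Emit:
move_arm([
  {"travel":[-0.016,0.003,0.1],"angular":[0,0,0.0154],"gripper":1},
  {"travel":[-0.016,0.003,0.2],"angular":[0,0,0.0154],"gripper":1},
  {"travel":[-0.016,0.003,0.3],"angular":[0,0,0.0154],"gripper":1},
  {"travel":[-0.016,0.003,0.4],"angular":[0,0,0.0154],"gripper":1},
  {"travel":[-0.016,0.003,0.48],"angular":[0,0,0.0154],"gripper":1},
  {"travel":[-0.016,0.003,0.54],"angular":[0,0,0.0154],"gripper":1},
  {"travel":[-0.016,0.003,0.59],"angular":[0,0,0.0154],"gripper":1},
  {"travel":[-0.016,0.003,0.62],"angular":[0,0,0.0154],"gripper":1},
  {"travel":[-0.016,0.003,0.62],"angular":[0,0,0.0154],"gripper":1},
])

```text
time_s: 3.75
tool_pos: [0.5232, -0.3235, 0.0654]
ee_rot: [-0.651, -3.072, -0.001]
wrist_force: [-0.7, -0.4, -0.9]
gripper_width: 0.0852
gripper_force: 0.0
```

```bash
python3 - <<'E'
from h import *
go([.5236,-.3238,.066],156)
f=grab_frame("wrist");s=grab_frame("scene")
cv2.imwrite("pics/g1.png",np.hstack([cv2.resize(f["image"][150:480,100:540],(400,300)),cv2.resize(s["image"][330:465,80:260],(400,300))]))
E
```

```text
t 3.75 tcp [ 0.5232 -0.3235  0.0654] yaw 156.07 j [-0.55  0.34 -0.13  1.1   0.   -0.14] w 0.0852 f 0.0 [-0.7 -0.4 -0.9]
travel [-0.002 -0.    -0.002] angular [ 0.     -0.0002  0.0002]
```

View pics/g1.png

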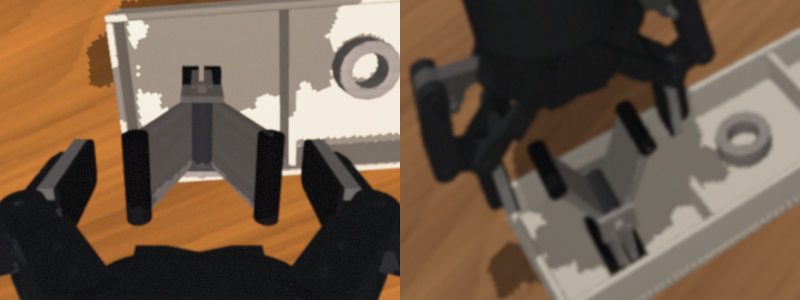

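The pads stand on both sides of the bars at bar height. Closing, with a slight rise to match the swing of the pads and bars.

Emit:
move_arm([
  {"travel":[0,0,0],"angular":[0,0,0],"gripper":0.8},
  {"travel":[0,0,0],"angular":[0,0,0],"gripper":0.7},
  {"travel":[0,0,-0.006],"angular":[0,0,0],"gripper":0.64},
  {"travel":[0,0,-0.012],"angular":[0,0,0],"gripper":0.58},
  {"travel":[0,0,-0.018],"angular":[0,0,0],"gripper":0.52},
  {"travel":[0,0,-0.025],"angular":[0,0,0],"gripper":0.46},
  {"travel":[0,0,-0.032],"angular":[0,0,0],"gripper":0.4},
  {"travel":[0,0,-0.04],"angular":[0,0,0],"gripper":0.34},
  {"travel":[0,0,-0.048],"angular":[0,0,0],"gripper":0.25},
  {"travel":[0,0,-0.05],"angular":[0,0,0],"gripper":0.2},
], squeeze=32)

```text
time_s: 4.85
tool_pos: [0.5235, -0.3237, 0.0786]
ee_rot: [-0.651, -3.073, -0.0]
wrist_force: [0.4, -0.3, -1.0]
gripper_width: 0.0232
gripper_force: 32.2
```

Emit:
move_arm([
  {"travel":[0,0,0],"angular":[0,0,0],"gripper":0.1},
  {"travel":[0,0,0],"angular":[0,0,0],"gripper":0.1},
  {"travel":[0,0,0],"angular":[0,0,0],"gripper":0.1},
])

```text
time_s: 5.15
tool_pos: [0.5236, -0.3237, 0.0786]
ee_rot: [-0.651, -3.073, -0.0]
wrist_force: [-0.2, -0.5, -1.0]
gripper_width: 0.0229
gripper_force: 32.2
```

```bash
python3 - <<'E'
from h import *
go([.5236,-.3238,.22],156)
f=grab_frame("wrist");s=grab_frame("scene")
cv2.imwrite("pics/g2.png",np.hstack([cv2.resize(f["image"][150:480,100:540],(400,300)),cv2.resize(s["image"][330:465,80:260],(400,300))]))
E
```

```text
t 5.15 tcp [ 0.5236 -0.3237  0.0786] yaw 156.09 j [-0.55  0.33 -0.11  1.12  0.   -0.14] w 0.0229 f 32.24413990974426 [-0.2 -0.5 -1. ]
travel [ 0.    -0.    -0.566] angular [ 0.     -0.      0.0002]
```

View pics/g2.png

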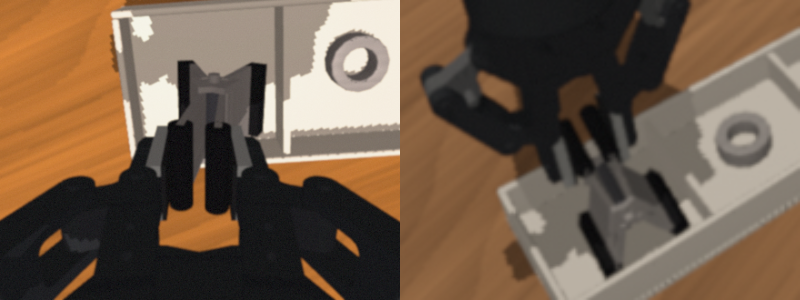

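The clip is fully squeezed (23 mm) and held evenly. Lifting.

Emit:
move_arm([
  {"travel":[0,0,-0.04],"angular":[0,0,0],"gripper":0.1},
  {"travel":[0,0,-0.12],"angular":[0,0,0],"gripper":0.1},
  {"travel":[0,0,-0.22],"angular":[0,0,0],"gripper":0.1},
  {"travel":[0,0,-0.34],"angular":[0,0,0],"gripper":0.1},
  {"travel":[0,0,-0.46],"angular":[0,0,0],"gripper":0.1},
  {"travel":[0,0,-0.58],"angular":[0,0,0],"gripper":0.1},
  {"travel":[0,0,-0.7],"angular":[0,0,0],"gripper":0.1},
  {"travel":[0,0,-0.78],"angular":[0,0,0],"gripper":0.1},
  {"travel":[0,0,-0.8],"angular":[0,0,0],"gripper":0.1},
  {"travel":[0,0,-0.8],"angular":[0,0,0],"gripper":0.1},
])

```text
time_s: 6.25
tool_pos: [0.524, -0.324, 0.2797]
ee_rot: [0.65, 3.072, -0.001]
wrist_force: [-0.1, -1.1, -1.3]
gripper_width: 0.023
gripper_force: 32.2
```

```bash
python3 - <<'E'
from h import *
go([.51,-.06,.28],155)
f=grab_frame("wrist");s=grab_frame("scene")
cv2.imwrite("pics/g3.png",np.hstack([cv2.resize(f["image"][150:480,100:540],(400,300)),cv2.resize(s["image"][150:450,0:400],(400,300))]))
E
```

```text
t 6.25 tcp [ 0.524  -0.324   0.2797] yaw 156.09 j [-0.55  0.31  0.3   1.56 -0.   -0.14] w 0.023 f 32.245166301727295 [-0.1 -1.1 -1.3]
travel [ 0.479  0.943 -0.002] angular [-0.      0.0003  0.003 ]
```

View pics/g3.png

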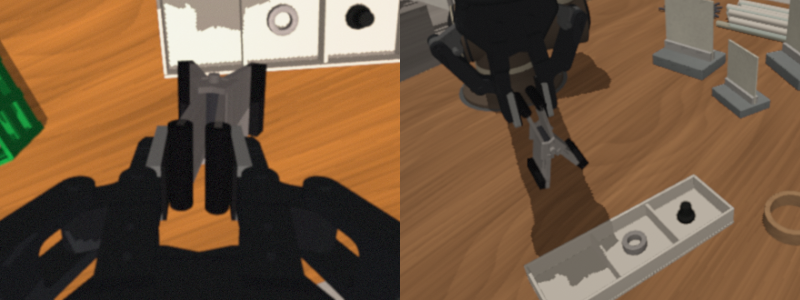

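Lifted and unchanged in the grip. Carrying it toward the card.

Emit:
move_arm([
  {"travel":[0.04,0.08,0],"angular":[0,0,0.003],"gripper":0.1},
  {"travel":[0.11,0.21,0],"angular":[0,0,0.003],"gripper":0.1},
  {"travel":[0.18,0.35,0],"angular":[0,0,0.003],"gripper":0.1},
  {"travel":[0.25,0.49,0],"angular":[0,0,0.003],"gripper":0.1},
  {"travel":[0.32,0.63,0],"angular":[0,0,0.003],"gripper":0.1},
  {"travel":[0.39,0.77,0],"angular":[0,0,0.003],"gripper":0.1},
  {"travel":[0.45,0.89,0],"angular":[0,0,0.003],"gripper":0.1},
  {"travel":[0.48,0.94,0],"angular":[0,0,0.003],"gripper":0.1},
  {"travel":[0.48,0.94,0],"angular":[0,0,0.003],"gripper":0.1},
])

```text
time_s: 7.25
tool_pos: [0.5086, -0.0588, 0.2778]
ee_rot: [-0.675, -3.066, 0.0]
wrist_force: [-0.5, 0.1, -0.2]
gripper_width: 0.023
gripper_force: 32.1
```

```bash
python3 - <<'E'
from h import *
go([.4945,.2005,.28],153.6)
E
```

```text
t 7.25 tcp [ 0.5086 -0.0588  0.2778] yaw 155.17 j [-0.12  0.11  0.04  1.51 -0.    0.32] w 0.023 f 32.12707579135895 [-0.5  0.1 -0.2]
travel [ 0.487  0.918 -0.008] angular [-0.0001 -0.0003  0.0044]
```

Emit:
move_arm([
  {"travel":[0.04,0.08,0],"angular":[0,0,0.004],"gripper":0.1},
  {"travel":[0.11,0.21,0],"angular":[0,0,0.004],"gripper":0.1},
  {"travel":[0.18,0.34,0],"angular":[0,0,0.004],"gripper":0.1},
  {"travel":[0.25,0.47,0],"angular":[0,0,0.004],"gripper":0.1},
  {"travel":[0.32,0.6,0],"angular":[0,0,0.004],"gripper":0.1},
  {"travel":[0.39,0.73,0],"angular":[0,0,0.004],"gripper":0.1},
  {"travel":[0.45,0.85,0],"angular":[0,0,0.004],"gripper":0.1},
  {"travel":[0.48,0.91,-0.01],"angular":[0,0,0.004],"gripper":0.1},
  {"travel":[0.487,0.918,-0.01],"angular":[0,0,0.004],"gripper":0.1},
  {"travel":[0.487,0.918,-0.01],"angular":[0,0,0.004],"gripper":0.1},
])

```text
time_s: 8.25
tool_pos: [0.4961, 0.1984, 0.2809]
ee_rot: [-0.718, -3.058, 0.002]
wrist_force: [-0.3, -0.2, -1.2]
gripper_width: 0.0229
gripper_force: 32.1
```

```bash
python3 - <<'E'
from h import *
np.set_printoptions(precision=4,suppress=True)
go([.4945,.2005,.28],153.6)
w=grab_frame("wrist");s=grab_frame("scene")
for n,f in [("w",w),("s",s)]:
    print(n,f["origin"],f["orientation"],"card ends",proj(f,[[.5388,.1783,.131],[.4505,.222,.131]]),"mouth",proj(f,[[.4945,.2005,.205]]))
c=lambda i,x,y:cv2.resize(i[y:y+300,x:x+400],(800,600),interpolation=cv2.INTER_CUBIC)
cv2.imwrite("pics/p_w.png",w["image"]);cv2.imwrite("pics/p_s.png",s["image"])
cv2.imwrite("pics/p1.png",np.vstack([np.hstack([cv2.resize(w["image"],(400,300)),cv2.resize(s["image"][90:270,220:460],(400,300))]),np.hstack([cv2.resize(w["image"][60:300,160:480],(400,300)),cv2.resize(s["image"][150:255,290:430],(400,300),interpolation=cv2.INTER_CUBIC)])]))
E
```

```text
t 8.25 tcp [0.4961 0.1984 0.2809] yaw 153.56 j [ 0.38  0.15  0.1   1.52 -0.    0.84] w 0.0229 f 32.116230726242065 [-0.3 -0.2 -1.2]
travel [0.009 0.005 0.004] angular [-0.0002 -0.     -0.0001]
w [0.4298 0.2295 0.4233] [2.4539 1.5184 0.2228] card ends [[321.9101 275.7858]
 [321.8483 152.8088]] mouth [[323.3637 246.0651]]
s [ 0.8479 -0.5396  0.5221] [-2.0566 -0.5603  0.2989] card ends [[357.4525 207.6784]
 [328.433  189.8942]] mouth [[344.12   164.1904]]
```

View pics/p1.png

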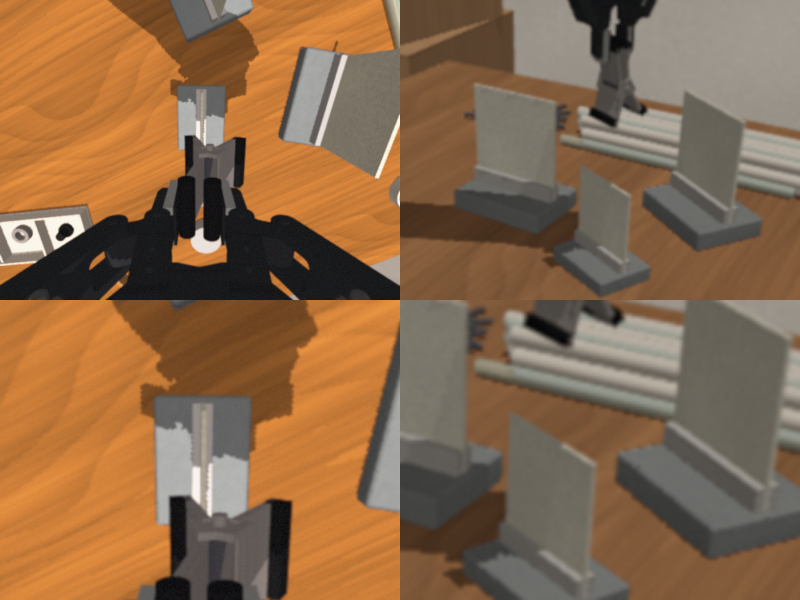

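The wrist view shows the card edge-on at column ~322, as predicted. It also shows the open jaw tips at about columns 303 and 383 (mid 343) while the bars' middle is ~319. So the clip has rolled about its x axis in the pads, and I'll fit that roll from the tip ends.

```bash
python3 - <<'E'
from h import *
from scipy.optimize import least_squares
np.set_printoptions(precision=4,suppress=True)
f=grab_frame("wrist");g=cv2.cvtColor(f["image"],cv2.COLOR_BGR2GRAY)
cv2.imwrite("pics/tips.png",cv2.resize(f["image"][130:390,250:450],(600,780),interpolation=cv2.INTER_CUBIC)[:600])
for r in range(216,262,6): print(r,"".join("#" if v<30 else "+" if v<60 else "." for v in g[r,285:405]))
s=sense();M=R.from_rotvec(s["ee_rot"]).as_matrix();t=s["tool_pos"]
def pts(th,h,xo,P):  # P in clip-local: x,y, z(down) from bars mid ; tool frame
    c,sn=np.cos(th),np.sin(th)
    P=np.array(P);q=np.c_[P[:,0]+xo,c*P[:,1]-sn*P[:,2],sn*P[:,1]+c*P[:,2]-h]
    return t+q@M.T
L=[[.022,.023,.085],[.022,-.023,.085]]
for th in (-.2,-.1,0,.1,.2): print(th,proj(f,pts(th,.021,0,L)).ravel())
obs=np.array([[303,219],[383,222]])
def res(p):
    q=proj(f,pts(p[0],.021,p[1],L)); q=q[np.argsort(q[:,0])]; return np.r_[(q-obs).ravel()]
r=least_squares(res,[0,0]);print(r.x,r.fun)
E
```

```text
216 ........................................................................................................................
222 ...........+###########+................................................................++++###############+............
228 ...........+###########+....................................................................+##############+............
234 ...........+###########+...................................................................+##############++............
240 ............###########+...................................................................+##############+.............
246 ............###########+...................................................................+##############+.............
252 ............###########+...................................................................+##############..............
258 ............+##########+...................+++++++++++....................................+##############+..............
-0.2 [395.0971 221.5968 311.3669 217.6352]
-0.1 [379.0911 220.0022 295.6253 218.0832]
0 [363.1882 218.8164 279.8541 218.9133]
0.1 [347.3645 218.0232 264.029  220.1363]
0.2 [331.5951 217.6118 248.1274 221.7686]
[-0.1357 -0.0008] [-1.7336  0.2184  1.7241 -0.1031]
```

View pics/tips.png

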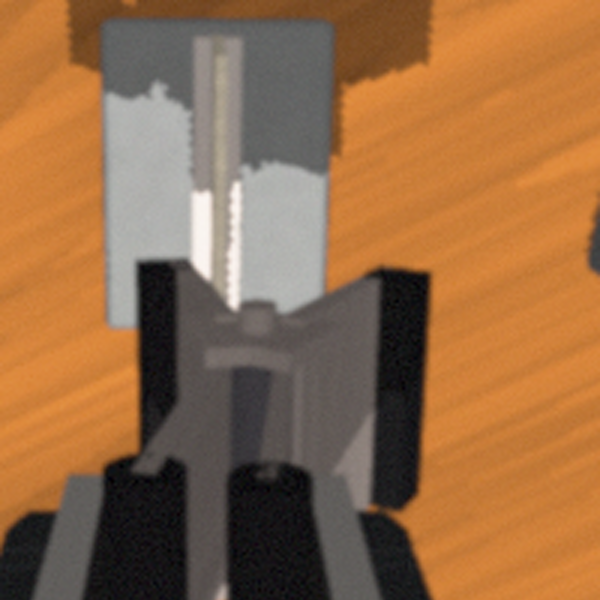

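Roll ≈ −0.136 rad, and the card line is at column 322.4 as predicted. I'll roll the tool by +0.136 to bring the clip upright, then lower it.

```bash
cat >> h.py <<'E'
def go2(z,phi=.136,C=(.4945,.2003),yaw=153.6,xo=-.001):
    "move so that the clip stands upright with its mouth at C, z"
    s=sense();M=R.from_rotvec(s["ee_rot"]);y=np.radians(yaw)
    G=R.from_matrix([[np.cos(y),np.sin(y),0],[np.sin(y),-np.cos(y),0],[0,0,-1]])*R.from_rotvec([phi,0,0])
    p=np.array([*C,z+.093])-G.apply([xo,0,-.021])
    print("t",round(s["time_s"],2),s["tool_pos"].round(4),"->",p.round(4),"travel",(M.inv().apply(p-s["tool_pos"])/.25).round(4),"ang",((M.inv()*G).as_rotvec()/2/np.pi).round(4),s["wrist_force"].round(1))
E
python3 -c "
from h import *
go2(.16)"
```

```text
t 8.4 [0.4961 0.1978 0.2813] -> [0.4923 0.1982 0.2322] travel [ 0.014  -0.0053  0.1963] ang [ 0.0216  0.     -0.0003] [ 0.2 -0.5 -0.1]
```

Emit:
move_arm([
  {"travel":[0.005,-0.002,0.03],"angular":[0.005,0,0],"gripper":0.1},
  {"travel":[0.01,-0.004,0.07],"angular":[0.011,0,0],"gripper":0.1},
  {"travel":[0.014,-0.005,0.12],"angular":[0.017,0,0],"gripper":0.1},
  {"travel":[0.014,-0.005,0.16],"angular":[0.0216,0,0],"gripper":0.1},
  {"travel":[0.014,-0.005,0.19],"angular":[0.0216,0,0],"gripper":0.1},
  {"travel":[0.014,-0.005,0.196],"angular":[0.0216,0,0],"gripper":0.1},
  {"travel":[0.014,-0.005,0.196],"angular":[0.0216,0,0],"gripper":0.1},
  {"travel":[0.014,-0.005,0.196],"angular":[0.0216,0,0],"gripper":0.1},
])

```text
time_s: 9.2
tool_pos: [0.4922, 0.1995, 0.2329]
ee_rot: [-0.71, -3.022, 0.204]
wrist_force: [0.3, -0.8, -1.0]
gripper_width: 0.0231
gripper_force: 32.2
```

```bash
python3 - <<'E'
from h import *
np.set_printoptions(precision=4,suppress=True)
go2(.112)
w=grab_frame("wrist");s=grab_frame("scene")
X=np.array([np.cos(np.radians(153.6)),np.sin(np.radians(153.6)),0]);Y=np.array([X[1],-X[0],0])
C=np.array([.4945,.2003,.16])
P=[C+.022*X+a*.023*Y+[0,0,.008] for a in(1,-1)]
print("tips pred w",proj(w,P).ravel(),"s",proj(s,P+[C-.022*X+a*.023*Y+[0,0,.008] for a in(1,-1)]).ravel(),"card end w",proj(w,[[.4505,.222,.131]]))
g=cv2.cvtColor(w["image"],cv2.COLOR_BGR2GRAY)
for r in range(210,262,7): print(r,"".join("#" if v<30 else "+" if v<60 else "." for v in g[r,265:385]))
cv2.imwrite("pics/q.png",np.hstack([cv2.resize(w["image"][120:360,220:420],(400,480)),cv2.resize(s["image"][100:244,285:405],(400,480),interpolation=cv2.INTER_CUBIC)]))
E
```

```text
t 9.2 [0.4922 0.1995 0.2329] -> [0.4923 0.1982 0.1842] travel [-0.0026  0.0217  0.1936] ang [ 0.0002  0.0001 -0.0001] [ 0.3 -0.8 -1. ]
tips pred w [382.3547 223.1949 299.3028 220.5842] s [345.7097 175.6641 327.4641 180.346  359.084  182.9981 340.5288 188.034 ] card end w [[345.385  165.2197]]
210 ........................................................................................................................
217 .................................++++++++...............................................................................
224 ...............................+###########+...................................................................++#######
231 ...............................+###########+...................................................................++#######
238 ...............................+###########+...................................................................+########
245 ................................###########+...................................................................+########
252 ................................####+#####++...................................................................+########
259 ................................+##+##++++++...................+++++...+......................................+#########
```

View pics/q.png

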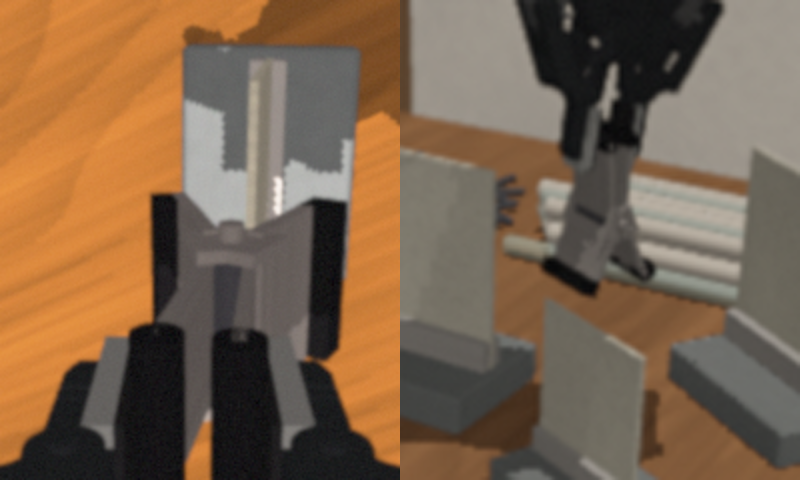

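The clip is upright over the card. The tips in wrist (302 and 383) and scene agree with the prediction to 1–2 px, and the card line lies between them. Lowering now.

Emit:
move_arm([
  {"travel":[0,0.004,0.03],"angular":[0,0,0],"gripper":0.1},
  {"travel":[0,0.008,0.06],"angular":[0,0,0],"gripper":0.1},
  {"travel":[0,0.012,0.09],"angular":[0,0,0],"gripper":0.1},
  {"travel":[0,0.016,0.12],"angular":[0,0,0],"gripper":0.1},
  {"travel":[-0.001,0.019,0.15],"angular":[0,0,0],"gripper":0.1},
  {"travel":[-0.001,0.022,0.175],"angular":[0,0,0],"gripper":0.1},
  {"travel":[-0.001,0.024,0.192],"angular":[0,0,0],"gripper":0.1},
  {"travel":[-0.001,0.024,0.192],"angular":[0,0,0],"gripper":0.1},
  {"travel":[-0.001,0.024,0.192],"angular":[0,0,0],"gripper":0.1},
  {"travel":[-0.001,0.024,0.192],"angular":[0,0,0],"gripper":0.1},
])

```text
time_s: 10.3
tool_pos: [0.4923, 0.1991, 0.1843]
ee_rot: [-0.71, -3.022, 0.205]
wrist_force: [0.3, 0.1, -1.4]
gripper_width: 0.0232
gripper_force: 32.2
```

```bash
python3 - <<'E'
from h import *
np.set_printoptions(precision=4,suppress=True)
go2(.112)
w=grab_frame("wrist");s=grab_frame("scene")
X=np.array([np.cos(np.radians(153.6)),np.sin(np.radians(153.6)),0]);Y=np.array([X[1],-X[0],0])
C=np.array([.4945,.2003,.112])
P=[C+b*.022*X+a*.023*Y+[0,0,.008] for b in(1,-1) for a in(1,-1)]
print("tips w",proj(w,P[:2]).ravel(),"s",((proj(s,P)-[285,130])*4).ravel(),"card s",((proj(s,[[.5388,.1783,.131],[.4505,.222,.131]])-[285,130])*4).ravel(),"w",proj(w,[[.4505,.222,.131],[.4945,.2003,.131]]).ravel())
cv2.imwrite("pics/r.png",np.hstack([cv2.resize(w["image"][100:340,220:420],(400,480)),cv2.resize(s["image"][130:250,285:385],(400,480),interpolation=cv2.INTER_CUBIC)]))
E
```

```text
t 10.3 [0.4923 0.1991 0.1843] -> [0.4923 0.1982 0.1842] travel [-0.0017 -0.003   0.0008] ang [ 0.0001  0.0001 -0.0001] [ 0.3  0.1 -1.4]
tips w [383.1037 223.0575 299.7742 220.4211] s [238.348  267.0877 167.1797 287.4127 290.2423 298.572  217.8948 320.3951] card s [289.8102 310.7135 173.7319 239.5768] w [339.7066 175.0369 338.6609 266.1949]
```

View pics/r.png

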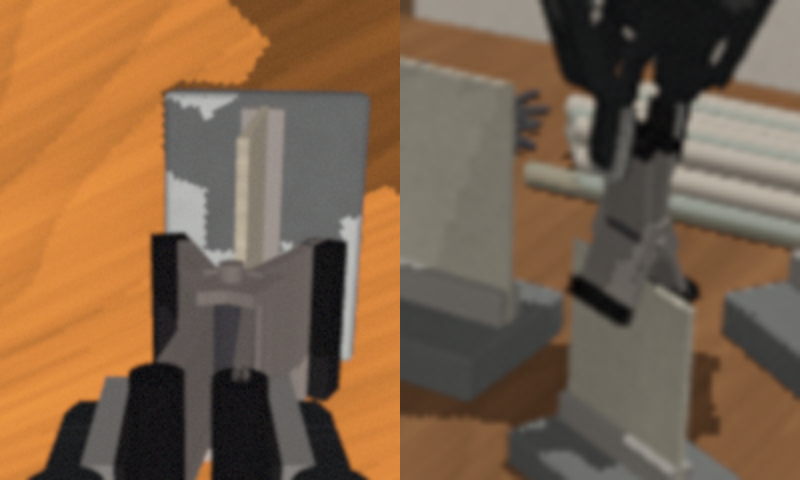

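The card edge now stands inside the jaws, with the near jaw in front at r.png (600,300), the far jaw behind at (690,292), and the card line close to the jaw middle. I'll go 3 mm lower for margin, let it settle and hand in.

Emit:
move_arm([
  {"travel":[0,0,0.006],"angular":[0,0,0],"gripper":0.1},
  {"travel":[0,0,0.012],"angular":[0,0,0],"gripper":0.1},
  {"travel":[0,0,0.012],"angular":[0,0,0],"gripper":0.1},
  {"travel":[0,0,0.012],"angular":[0,0,0],"gripper":0.1},
  {"travel":[0,0,0.012],"angular":[0,0,0],"gripper":0.1},
  {"travel":[0,0,0.012],"angular":[0,0,0],"gripper":0.1},
])

```text
time_s: 11.0
tool_pos: [0.492, 0.1986, 0.181]
ee_rot: [-0.709, -3.022, 0.205]
wrist_force: [0.5, -0.3, -1.9]
gripper_width: 0.0229
gripper_force: 32.2
```

```bash
python3 -c "
from h import *
go2(.109)
s=sense();print(s['gripper_width'],s['gripper_force'],abs(s['joint_velocities']).max())
print(close_job())"
```

```text
t 11.0 [0.492  0.1986 0.181 ] -> [0.4923 0.1982 0.1812] travel [-0.0022 -0.001  -0.0007] ang [ 0.0001  0.     -0.0001] [ 0.5 -0.3 -1.9]
0.0229139334157259 32.164546251297 0.000597169065117051
the job is handed in; nothing more can be done
None
```

I handed the job in at 11.0 s with the clip squeezed wide open, upright and in line over the middle of the smallest stand's card; by my measurements its edge is about 20 mm inside the jaws, with no sign of contact, but no verdict was returned.

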